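# Load a pellet collar and tuck its slide under the reader's retaining leaf

### The arm

A 6-joint arm with a two-finger parallel gripper is mounted at the origin on a cart in front of the work surface, level with it; the furniture and walls round the work are solid. World frame = base frame: x ahead of the robot, y to its left, z up, the work surface at z = 0. Lengths are in mm, angles in degrees, forces in N, time in s.
With the tool pointing down it reaches from about 350 to 850 mm from the base axis. Payload 8.1 kg.
Tool frame: the origin (TCP) lies on the centre line of the jaws, within the pads' length; the fingertips stand 19 mm ahead of it and the grasp point (between the pads) is the TCP; z points along the fingers, y is the line along which they close (so a half turn about z gives the same grasp; the last joint's range is limited). The gripper opens to 85 mm and grips with 20 to 120 N. Pads are 22 mm wide; open, the fingers measure 114 mm over their backs; the gripper's body (76 mm by 85 mm) begins 54 mm behind the grasp point. The pads swing forward as they close: fully open they stand 13 mm farther back than shut.
Start: joints at [65.409, 7.471, 85.268, -0, 87.261, -4.893], TCP at [202.219, 564.901, 250.292] pointing down, gripper open.
Joint ranges: [-169.43, 169.43], [-51.17, 129.36], [1.28, 143.12], [-76.62, 256.62], [0, 156.53], [-152.29, 152.29]. Speed limits (degrees/s): [136.94, 136.94, 159.86, 180, 180, 180].

### API

Orientations are given as [roll, pitch, yaw] about the fixed x, y, z axes, in that order (R = Rz(yaw) Ry(pitch) Rx(roll)).
In Python, from bench import r gives the robot as it stands. The module is installed in compiled form; this text tells all that it offers.
- The arm moves only by the tool servo_tool, never from a script. Its arguments are lists of equal length, an entry for each row: "fingers": the finger opening in m, from 0 to 0.0854; "linear": the shift along the tool's x, y, z in m, a list of three; "rotation": the turn, a rotation vector about the tool's x, y, z in degrees, a list of three. A call has 1 to 10 rows; each row is the pose to reach, as a shift and turn from the pose commanded when the call began, along the tool's axes at that moment; what a row does not reach only later rows make up. A row lasts 1/10 s, in which the tool goes at most 50 mm and 8.59 degrees, less where a joint would pass 70% of its speed; a pose out of reach is approached as far as the arm can. A call with a gripper value outside its range is refused whole. The fingers move at their own pace and stop on an object; "force" is the grip in N (left out, the last holds). Time passes only in rows, so rows that repeat a pose let the fingers close. It gives the time, the measured TCP pose, the force, the opening and the grip force at its end, in the units of the state.
- r.sense(): the state, without advancing time (a new reading comes with each control period).
- r.snapshot(name): name is "side" or "top"; returns a dict with "frame" (384x512x3 uint8, red, green, blue), "fx", "fy", "cx", "cy" (pixels), "camera_from_world" (4x4, takes a point from world to camera coordinates). Camera axes: x right, y up, looking along -z (the intrinsics and any distortion apply to the point x, -y, -z); pixel columns grow to the right and rows downward; lengths in mm; the calibration is good to about 2 mm. A picture is of the moment at which its call begins. There is no depth.
- r.hand_in(): hands the job in; it is judged then, once.
The state is a dict: "time": time; "joint_pos": joint angles; "qd": joint speeds; "joint_efforts": joint torques, N m; "tool_pos": TCP position; "tcp_rot": TCP orientation; "ft_force": force on the tool from outside, world axes, zero at the start; "wrist_torque": the same for the moment, N m; "finger_gap": finger opening in mm; "grip_force": force on a finger pad.
Only numpy, scipy, OpenCV 4.12 (cv2) and the standard library are available. Lean on these libraries where they do the work, as an engineer would, in place of code of your own. Each camera call takes 0.05 s, during which the arm holds its last target. There are 200 camera calls.

### The job

Pick the steel collar that has the white pellet in its bore out of the pocket tray and seat it flat in the round seat of the flat metal sample slide. Then carry the slide with its collar to the small white pellet reader, lay it flat between the rails of the deck and push its thin front edge under the sprung steel leaf until it meets the stop, letting the leaf ride over it without prising it up; leave the empty collars and the other things on the bench alone. Finish still holding the slide there (its finger rib is the handle), pressing it flat on the deck with roughly 10 N, so that the reading can be taken.

Things in the scene. Friction and masses are not known exactly. Their poses are not given: they have to be found in the camera images.
- collar: plain steel ring, 24 mm outside diameter, 12 mm high, 30 g, its foot bevelled 1.5 x 2.5 mm, with a white pellet (17 mm) filling its bore to just below the rim. Origin: centre of its underside, z up. It stands in one of the tray's four pockets, 8 mm of it above the tray's top
- collar_empty_1: same steel ring with an empty (dark) bore, in another pocket; stays there
- collar_empty_2: same steel ring with an empty (dark) bore, in another pocket; stays there
- tray: black square tray 116 x 116 x 14 mm, fixed to the bench; origin: centre of its underside. Four round pockets of 25.5 mm diameter, 4 mm deep (floor 10 mm above the bench), centres at x, y = +-26 mm
- slide: loose bare-metal slide, 130 (x) x 60 (y) mm, 100 g, flat on the bench. Origin: centre of its underside. 6 mm thick; the front (x +24 to +65 mm) is a tongue 4 mm thick, its last 5 mm bevelled on top. Finger rib along x at the rear: x -62 to -26 mm, 10 mm wide (y), top 28 mm above the underside
- seat (a point): centre of the floor of the slide's round seat for the collar, at slide x = -2 mm: 4 mm deep, 30.6 mm diameter at its mouth, tapering to 27 mm just above its flat floor, floor 2 mm above the slide's underside; axes as the slide. Because of the rib, set the collar with the fingers closing along the slide's y
- rib (a point): top centre of the slide's finger rib (slide x = -44 mm, 28 mm above its underside); pinch it across y
- nose (a point): middle of the slide's front edge (tip of the tongue), at the underside
- reader: pellet reader, fixed, 0.23 m (x) x 0.11 m. Origin on the bench under the deck's centre; +x points from the deck's open end (x = -90 mm) to leaf, stop and white housing (x 71 to 137 mm, 58 mm high). Deck top 22 mm above the bench. Rear stop's face at x = +65 mm: with the tongue against it the slide's origin is at x = 0, y = 0, z = 22 mm
- deck: grey wear plate on which the slide lies, between two dark rails (x -85 to +55 mm) that stand 64 mm apart at the deck and are bevelled to about 70 mm apart at their top, 5.5 mm above it. Origin on its underside, 4 mm below its top; x and y as the reader
- port (a point): centre of the dark round beam port in the deck's top, at reader x = -2 mm; the seat lies over it when the slide is home
- leaf (a joint): hinge of the leaf, rad: 0 at rest, grows as its front edge lifts. Hinge at reader x = +67 mm, 11 mm above the deck; the leaf reaches 46 mm from it toward the open end over the full width, pressed down by a light spring (about 1.5 N at its edge). The tongue raises it by about 0.03 rad when it slides in flat
- leaf_edge (a point): lowest point of the leaf's rolled edge, mid width, at reader x = +30 mm, 3 mm above the deck at rest; in front of the roll a lip flares up to about 17 mm above the deck at x = +21 mm
- jar_kbr: larger white screw-cap jar, bystander
- jar_kcl: smaller white screw-cap jar, bystander
- pestle: small stone pestle, bystander
- pellet_die: round pellet die, 79 mm high, bystander
- petri_dish: flat glass dish, bystander

How it is judged (in metres and radians):
On the way, in this order (a step that is already met when the one before it is completed fails the run):
1. the pellet collar is seated flat in the slide's seat, let go, while the slide is still clear of the reader (horizontal distance between collar and seat below 0.003 m and z of collar in the frame of seat below 0.0015 m and angle between the z axis of collar and the z axis of slide, either way round below 0.06 rad and contact force between the fingers and collar below 0.1 N and horizontal distance between nose and leaf_edge above 0.03 m), for 0.2 s.
2. the front edge of the slide is under the leaf, past its rolled edge, and the leaf has not been prised up (x of nose in the frame of reader above 0.036 m and z of nose in the frame of reader between 0.019 and 0.026 m and y of nose in the frame of reader between -0.008 and 0.008 m and value of joint leaf below 0.16 rad), for 0.1 s.
At the end, for the whole second after the job is handed in: Slide flat on the deck (0.02 rad, 1.2 mm), square (0.06 rad), edge under the leaf within 3 mm of the stop, seat within 4 mm of the port, leaf below 0.08 rad, collar flat in its seat; the fingers still hold the slide, deck force 5 to 25 N in all, at rest (x of nose in the frame of reader between 0.062 and 0.0675 m and horizontal distance between seat and port below 0.004 m and angle between the x axis of slide and the x axis of reader, either way round below 0.06 rad and angle between slide's own z axis and vertical below 0.02 rad and z of slide in the frame of reader below 0.0232 m and horizontal distance between collar and seat below 0.003 m and z of collar in the frame of seat below 0.0015 m and angle between the z axis of collar and the z axis of slide, either way round below 0.06 rad and value of joint leaf below 0.08 rad and linear speed of slide below 0.01 m/s and contact force between slide and deck between 5 and 25 N and contact force between the fingers and slide above 2 N); the arm keeps its last pose, push and grip.
It fails at once if the leaf is prised up (more than 0.16 rad, about 6 mm at its edge) (value of joint leaf above 0.16 rad).
It fails at once if an empty collar is taken or pushed out of its pocket (distance of any of collar_empty_1, collar_empty_2 from where it was at the start of the episode above 0.01 m).
It fails at once if a bystander is disturbed (moved by more than 20 mm) (distance of any of jar_kbr, jar_kcl, pestle, pellet_die, petri_dish from where it was at the start of the episode above 0.02 m).
It also fails if it takes over 58 s, if anything falls off the work surface, if the arm or the gripper's body presses on something with over 40 N, if the wrist force passes 120 N, or if a joint passes its speed limit or range.

## Working session

There is one attempt and no reset: what is moved stays moved. The work goes in short steps, Python scripts to look and compute and a tool call to move; the robot and the scene stay as the last step left them, time stands still between calls to the robot, and variables do not carry over. Pictures are saved under pics/ and viewed, at most 10 in all, crops included, and the job is handed in when it is done.

Besides the shell and the picture viewer there is one more tool, called after "Call:" as name(argument=value, ...), one argument or row to a line, values as JSON. servo_tool: Moves the arm, as the interface text tells. Its arguments: {"type":"object","properties":{"fingers":{"type":"array","items":{"type":"number"}},"linear":{"type":"array","items":{"type":"array","items":{"type":"number"}}},"rotation":{"type":"array","items":{"type":"array","items":{"type":"number"}}},"force":{"type":"number"}},"required":["fingers","linear","rotation"]}

```bash
mkdir -p pics
cat > h.py <<'E'
import numpy as np, cv2
from bench import r
def snap(n,f):
    s=r.snapshot(n); cv2.imwrite('pics/'+f,s['frame'][:,:,::-1]); 
    np.savez('pics/'+f+'.npz',**{k:s[k] for k in('frame','fx','fy','cx','cy','camera_from_world')}); return s
def ray(s,u,v,z):
    T=np.array(s['camera_from_world']); R,t=T[:3,:3],T[:3,3]
    d=R.T@np.array([(u-s['cx'])/s['fx'],-(v-s['cy'])/s['fy'],-1.]); c=-R.T@t
    return c+d*(z-c[2])/d[2]
def proj(s,p):
    T=np.array(s['camera_from_world']); q=T[:3,:3]@np.array(p,float)+T[:3,3]
    return s['fx']*q[0]/-q[2]+s['cx'], s['cy']-s['fy']*q[1]/-q[2]
def load(f): return dict(np.load('pics/'+f+'.npz'))
E
python3 - <<'E'
from h import *
for n in('top','side'):
    s=snap(n,n+'0.png'); T=s['camera_from_world']; print(n,s['fx'],s['fy'],s['cx'],s['cy'],np.round(T,3).tolist(), [k for k in s])
    cv2.imwrite(f'pics/{n}0b.png',cv2.resize(s['frame'][:,:,::-1],(800,600),interpolation=cv2.INTER_CUBIC))
print(r.sense())
E
```

```text
top 481.82310259648625 481.82310259648625 251.54526088266152 201.55800515988997 [[0.011, -1.0, 0.002, 33.708], [0.996, 0.011, 0.09, -522.208], [-0.09, 0.001, 0.996, -1448.335], [0.0, 0.0, 0.0, 1.0]] ['frame', 'fx', 'fy', 'cx', 'cy', 'camera_from_world']
side 352.4069848808484 352.4069848808484 252.0811241616668 189.69373904753226 [[0.969, -0.249, 0.005, -502.152], [0.143, 0.572, 0.808, -133.256], [-0.203, -0.782, 0.589, -991.41], [0.0, 0.0, 0.0, 1.0]] ['frame', 'fx', 'fy', 'cx', 'cy', 'camera_from_world']
{'time': 0.1, 'joint_pos': array([ 6.54072114e+01,  7.51061692e+00,  8.53249296e+01, -7.86377581e-04,
        8.72618317e+01, -4.89226669e+00]), 'qd': array([-0.01105301, -0.04695683, -0.22195542, -0.01897914, -0.06522674,
       -0.01154027]), 'joint_efforts': array([ 1.67123777e-03, -5.70954037e+01, -5.01938295e+01, -1.72875402e-04,
        8.18610191e-03, -5.54525241e-05]), 'tool_pos': array([202.0383991 , 564.45325709, 249.33290571]), 'tcp_rot': array([-1.79902910e+02, -7.52209702e-03,  1.60299510e+02]), 'ft_force': array([ 0.3143784 , -0.40960996,  0.32406356]), 'wrist_torque': array([0.05881653, 0.01766407, 0.01790234]), 'grip_force': 0.0, 'finger_gap': 84.9977205249849}
```

View pics/top0b.png

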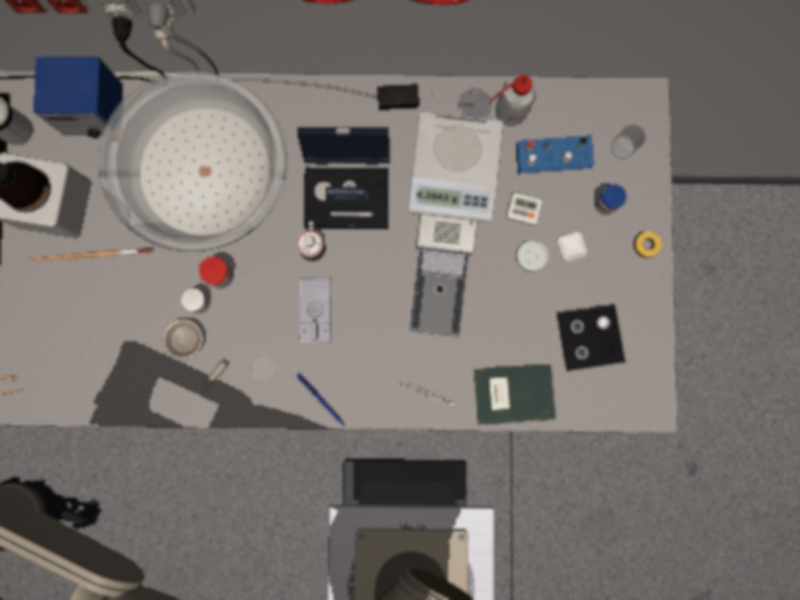

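View pics/side0b.png

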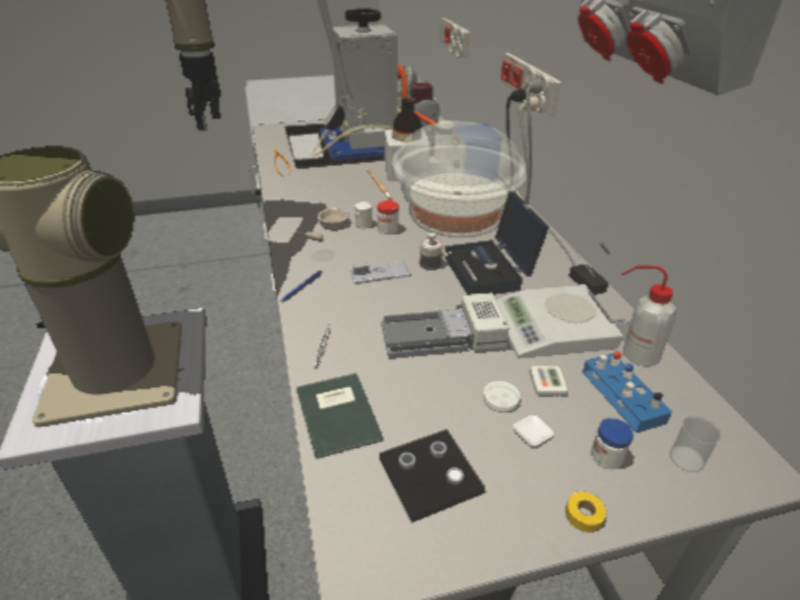

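The top view shows the tray at about (590,337) of the 800x600 picture, with the white pellet collar in its far-right pocket (603,322). The slide is at (315,310), with its rib towards the robot, and the reader deck is at (440,290), with its housing away from the robot. Next I'll enlarge crops of these.

```bash
cat > crop.py <<'E'
from h import *
def crop(s,u0,v0,w,h,k):
    im=cv2.resize(s['frame'][v0:v0+h,u0:u0+w,::-1],None,fx=k,fy=k,interpolation=cv2.INTER_CUBIC)
    for u in range(u0,u0+w):
        if u%10==0: 
            x=int((u-u0+.5)*k); cv2.line(im,(x,0),(x,6),(0,255,255),1); cv2.putText(im,str(u),(x-9,16),0,.35,(0,255,255),1)
    for v in range(v0,v0+h):
        if v%10==0:
            y=int((v-v0+.5)*k); cv2.line(im,(0,y),(6,y),(0,255,255),1); cv2.putText(im,str(v),(8,y+4),0,.35,(0,255,255),1)
    return im
def hcat(l):
    H=max(i.shape[0] for i in l); return np.hstack([cv2.copyMakeBorder(i,0,H-i.shape[0],0,4,cv2.BORDER_CONSTANT) for i in l])
E
python3 - <<'E'
from crop import *
s=load('top0.png')
cv2.imwrite('pics/m1.png',hcat([crop(s,186,172,32,52,7),crop(s,258,134,46,84,6.),crop(s,353,191,50,50,5.6)])[:600,:800])
s=load('side0.png')
a=hcat([crop(s,220,162,46,24,8),crop(s,240,185,90,44,4.6)]);b=crop(s,238,272,76,62,5)
b=cv2.copyMakeBorder(b,0,0,0,max(0,a.shape[1]-b.shape[1]),cv2.BORDER_CONSTANT)
m=np.vstack([a,b]);print(m.shape);cv2.imwrite('pics/m2.png',m[:600,:800])
E
```

```text
(512, 790, 3)
```

View pics/m1.png

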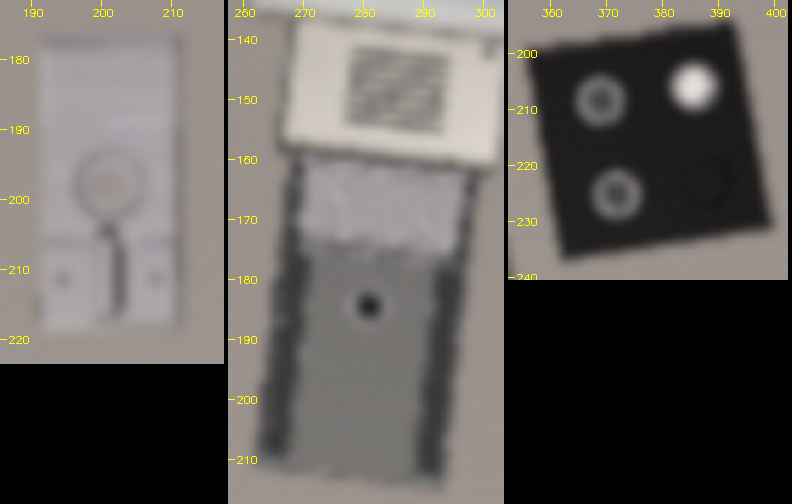

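View pics/m2.png

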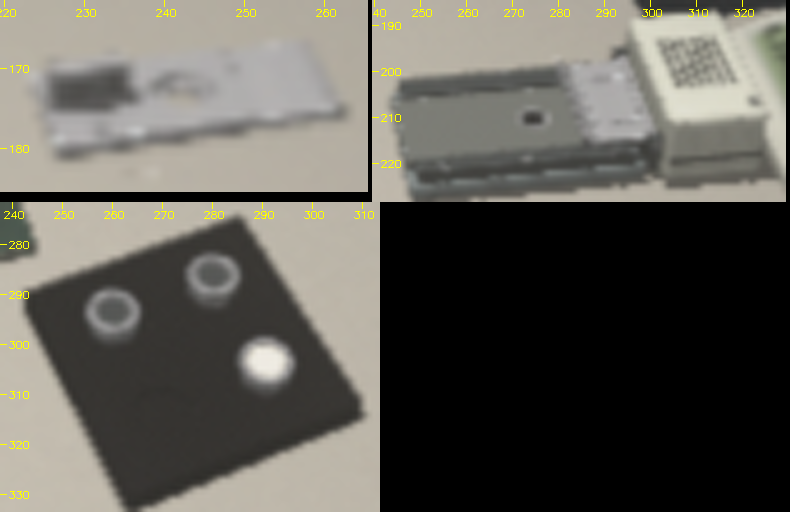

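```bash
cat > fit.py <<'E'
from h import *
from scipy.optimize import least_squares
def fit(views,pts,x0):
    # pts: (view,[x,y,z] local,u,v)
    def f(p):
        c,s=np.cos(p[2]),np.sin(p[2]); o=[]
        for n,l,u,v in pts:
            a,b=proj(views[n],[p[0]+c*l[0]-s*l[1],p[1]+s*l[0]+c*l[1],l[2]]); o+=[a-u,b-v]
        return o
    q=least_squares(f,x0,loss='soft_l1'); return q.x,np.round(np.array(f(q.x)).reshape(-1,2),1).tolist()
E
python3 - <<'E'
from fit import *
T,S=load('top0.png'),load('side0.png'); V={'t':T,'s':S}
t1=lambda x,y:(x/7+185.5,y/7+171.5); t2=lambda x,y:((x-228)/6+257.5,y/6+133.5); t3=lambda x,y:((x-508)/5.6+352.5,y/5.6+190.5)
s1=lambda x,y:(x/8+219.5,y/8+161.5); s2=lambda x,y:((x-372)/4.6+239.5,y/4.6+184.5); s3=lambda x,y:(x/5+237.5,(y-202)/5+271.5)
print('collars',[ray(T,*t3(*c),22).round(1).tolist() for c in((694,86),(601,100),(616,194))],[ray(S,*s3(*c),22).round(1).tolist() for c in((266,360),(113,311),(213,276))])
tc=[(-58,-58),(-58,58),(58,58),(58,-58)]
# world-like yaw: image up=+x, image left=+y : TL=(+,+) TR=(+,-) BR=(-,-) BL=(-,+)
P=[('t',[a,b,14],*t3(*c)) for (a,b),c in zip([(58,58),(58,-58),(-58,-58),(-58,58)],[(530,50),(738,24),(772,227),(564,258)])]
P+=[('s',[a,b,14],*s3(*c)) for (a,b),c in zip([(-58,58),(58,58),(58,-58),(-58,-58)],[(24,292),(241,218),(363,410),(130,510)])]
P2=P
print('tray',fit(V,P2,[400,-250,0]))
P=[('t',l,*t1(*c)) for l,c in (([65,30,2],(40,38)),([65,-30,2],(173,38)),([-65,-30,6],(173,325)),([-65,30,6],(40,325)),([-2,0,5],(110,185)))]
P+=[('s',l,*s1(*c)) for l,c in (([65,-30,3],(345,108)),([-65,-30,3],(60,152)),([65,30,4],(300,42)),([-2,0,5],(182,84)))]
print('slide',fit(V,P,[500,100,0]))
P=[('t',l,*t2(*c)) for l,c in (([-2,0,22],(369,305)),([71,55,58],(283,148)),([71,-55,58],(493,166)))]
P+=[('s',l,*s2(*c)) for l,c in (([-2,0,22],(534,118)),)]
print('reader',fit(V,P,[500,-50,0]))
print('port top,side',ray(T,*t2(369,305),22),ray(S,*s2(534,118),22),'slide seat',ray(T,*t1(110,185),5),ray(S,*s1(182,84),5))
E
```

```text
collars [[513.3, -370.8, 22.0], [505.1, -319.9, 22.0], [453.9, -327.5, 22.0]] [[512.5, -371.8, 22.0], [452.9, -329.3, 22.0], [503.9, -321.6, 22.0]]
tray (array([ 483.5063987 , -351.02174367,   -6.12785853]), [[0.5, 0.3], [0.5, -0.4], [0.9, 0.7], [0.6, 0.6], [0.1, -0.0], [0.4, -0.3], [0.4, -1.1], [-0.5, -2.3]])
slide (array([5.34780822e+02, 1.96982868e+02, 2.54513769e-02]), [[-0.2, -0.1], [0.1, -0.4], [0.3, 0.2], [-0.2, 0.5], [-0.5, 0.1], [0.1, 0.1], [-0.3, 0.2], [0.9, -0.6], [-0.0, 0.9]])
reader (array([576.66942106, -50.61076181,   6.19753629]), [[0.1, 0.4], [-0.9, -0.6], [0.6, -0.1], [-0.2, 0.3]])
port top,side [576.01294415 -50.27632164  22.        ] [575.78425537 -49.23944186  22.        ] slide seat [533.00732028 195.36832829   5.        ] [534.2552823  202.73852067   5.        ]
```

```bash
cat > go.py <<'E'
import sys
from h import *
def go(x,y,z,yaw):
    s=r.sense(); p=s['tool_pos']; w=s['tcp_rot'][2]; a=np.radians(w)
    d=np.array([x,y,z])-p; tx=[np.cos(a),np.sin(a),0]; ty=[np.sin(a),-np.cos(a),0]
    print('t',round(s['time'],2),'p',p.round(1),'rpy',s['tcp_rot'].round(2),'F',s['ft_force'].round(1),'gap',round(float(s['finger_gap']),1),'g',round(float(s['grip_force']),1))
    print('shift mm',round(d@tx,1),round(d@ty,1),round(-d[2],1),'rotz',round(-((yaw-w+180)%360-180),2))
go(*map(float,sys.argv[1:5]))
E
python3 go.py 490.8 195.8 100 181.5
```

```text
t 0.1 p [202.  564.5 249.3] rpy [-1.799e+02 -1.000e-02  1.603e+02] F [ 0.3 -0.4  0.3] gap 85.0 g 0.0
shift mm -396.1 -249.7 149.3 rotz -21.2
```

Call:
servo_tool(
  fingers=[0.04,0.04,0.04,0.04,0.04,0.04,0.04,0.04,0.04,0.04],
  linear=[
    [-0.015,-0.01,0],
    [-0.05,-0.03,0],
    [-0.09,-0.055,0],
    [-0.13,-0.08,0],
    [-0.17,-0.107,0],
    [-0.21,-0.132,0.005],
    [-0.25,-0.158,0.02],
    [-0.29,-0.183,0.04],
    [-0.33,-0.208,0.065],
    [-0.36,-0.23,0.09],
  ],
  rotation=[
    [0,0,0],
    [0,0,-3],
    [0,0,-6],
    [0,0,-9],
    [0,0,-12],
    [0,0,-15],
    [0,0,-18],
    [0,0,-20],
    [0,0,-21.2],
    [0,0,-21.2],
  ],
  force=30,
)

```text
time: 1.1
tool_pos: [465.1, 224.5, 160.2]
tcp_rot: [180.0, 0.1, -178.5]
ft_force: [-0.1, 1.4, -0.4]
finger_gap: 39.6
grip_force: 0.0
```

```bash
python3 go.py 490.8 195.8 60 181.5
```

```text
t 1.1 p [465.1 224.5 160.2] rpy [ 1.7998e+02  1.1000e-01 -1.7850e+02] F [-0.1  1.4 -0.4] gap 39.6 g 0.0
shift mm -24.9 -29.4 100.2 rotz 0.0
```

Call:
servo_tool(
  fingers=[0.04,0.04,0.04,0.04,0.04,0.04,0.04,0.04,0.04,0.04],
  linear=[
    [-0.01,-0.012,0.03],
    [-0.02,-0.024,0.06],
    [-0.025,-0.0294,0.085],
    [-0.025,-0.0294,0.105],
    [-0.025,-0.0294,0.118],
    [-0.025,-0.0294,0.125],
    [-0.025,-0.0294,0.128],
    [-0.025,-0.0294,0.128],
    [-0.025,-0.0294,0.128],
    [-0.025,-0.0294,0.128],
  ],
  rotation=[
    [0,0,0],
    [0,0,0],
    [0,0,0],
    [0,0,0],
    [0,0,0],
    [0,0,0],
    [0,0,0],
    [0,0,0],
    [0,0,0],
    [0,0,0],
  ],
)

```text
time: 2.1
tool_pos: [490.1, 198.7, 33.3]
tcp_rot: [180.0, 0.1, -178.5]
ft_force: [0.7, 0.3, -1.1]
finger_gap: 39.6
grip_force: 0.0
```

```bash
python3 go.py 490.8 195.8 30 181.5
python3 - <<'E'
from crop import *
a=snap('top','t1.png');b=snap('side','s1.png')
cv2.imwrite('pics/m3.png',hcat([crop(a,176,168,50,60,8),crop(b,215,140,60,55,6.5)])[:600,:800])
E
```

```text
t 2.1 p [490.1 198.7  33.3] rpy [ 1.7998e+02  1.0000e-01 -1.7848e+02] F [ 0.7  0.3 -1.1] gap 39.6 g 0.0
shift mm -0.6 -2.9 3.3 rotz 0.02
```

View pics/m3.png

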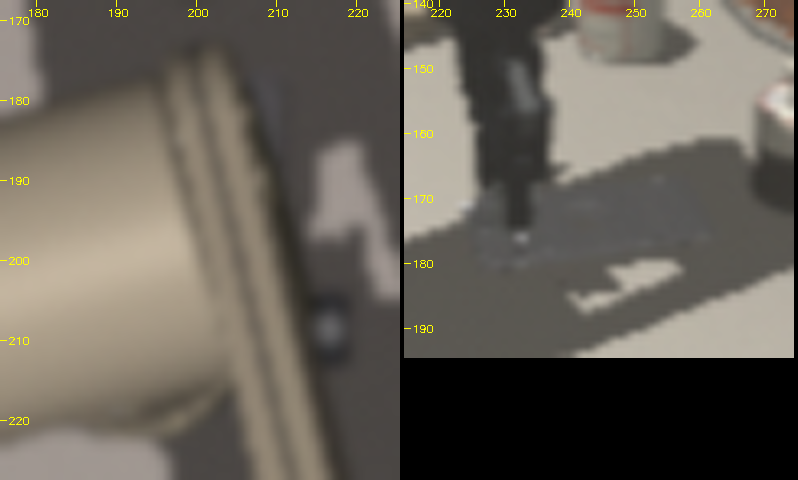

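The arm hides the slide from above. In the side view the near finger stands beside the rib (233,172), over the rear of the slide, so I'll close the fingers to align it.

Call:
servo_tool(
  fingers=[0.005,0.005,0.005,0.005,0.005,0.005,0.005,0.005],
  linear=[
    [0,0,0.002],
    [0,0,0.003],
    [0,0,0.003],
    [0,0,0.003],
    [0,0,0.003],
    [0,0,0.003],
    [0,0,0.003],
    [0,0,0.003],
  ],
  rotation=[
    [0,0,0],
    [0,0,0],
    [0,0,0],
    [0,0,0],
    [0,0,0],
    [0,0,0],
    [0,0,0],
    [0,0,0],
  ],
  force=30,
)

```text
time: 3.0
tool_pos: [489.5, 198.3, 29.3]
tcp_rot: [180.0, 0.0, -178.5]
ft_force: [1.5, 0.1, 0.9]
finger_gap: 9.2
grip_force: 30.5
```

Call:
servo_tool(
  fingers=[0.03,0.045,0.045,0.045,0.045,0.045,0.045,0.045,0.045,0.045],
  linear=[
    [0,0,0],
    [0,0,0],
    [0,0,0],
    [0,0,0],
    [0,0,-0.01],
    [0,0,-0.03],
    [0,0.005,-0.06],
    [0,0.025,-0.09],
    [0,0.06,-0.11],
    [0,0.1,-0.12],
  ],
  rotation=[
    [0,0,0],
    [0,0,0],
    [0,0,0],
    [0,0,0],
    [0,0,0],
    [0,0,0],
    [0,0,0],
    [0,0,0],
    [0,0,0],
    [0,0,0],
  ],
)

```text
time: 4.0
tool_pos: [488.3, 299.3, 153.3]
tcp_rot: [179.9, 0.3, -178.6]
ft_force: [0.9, 0.3, -0.7]
finger_gap: 45.0
grip_force: 0.0
```

```bash
python3 go.py 512.9 -371.3 110 98.9
```

```text
t 4.0 p [488.3 299.3 153.3] rpy [ 179.9     0.26 -178.61] F [ 0.9  0.3 -0.7] gap 45.0 g 0.0
shift mm -8.3 -671.0 43.3 rotz 82.49
```

Call:
servo_tool(
  fingers=[0.045,0.045,0.045,0.045,0.045,0.045,0.045,0.045,0.045,0.045],
  linear=[
    [0,-0.02,0],
    [0,-0.06,0],
    [0,-0.105,0],
    [0,-0.15,0],
    [0,-0.195,0],
    [0,-0.24,0],
    [0,-0.285,0],
    [0,-0.33,0],
    [0,-0.375,0],
    [0,-0.42,0],
  ],
  rotation=[
    [0,0,5],
    [0,0,12],
    [0,0,20],
    [0,0,28],
    [0,0,36],
    [0,0,44],
    [0,0,52],
    [0,0,60],
    [0,0,68],
    [0,0,76],
  ],
)

```text
time: 5.0
tool_pos: [497.7, -123.5, 150.4]
tcp_rot: [179.9, 0.0, 105.2]
ft_force: [1.7, 0.5, -0.2]
finger_gap: 44.7
grip_force: 0.0
```

```bash
python3 go.py 512.9 -371.3 80 98.9
```

```text
t 5.0 p [ 497.7 -123.5  150.4] rpy [1.7994e+02 4.0000e-02 1.0517e+02] F [ 1.7  0.5 -0.2] gap 44.7 g 0.0
shift mm -243.2 -50.2 70.4 rotz 6.27
```

Call:
servo_tool(
  fingers=[0.045,0.045,0.045,0.045,0.045,0.045,0.045,0.045,0.045,0.045],
  linear=[
    [-0.045,-0.01,0],
    [-0.09,-0.02,0],
    [-0.135,-0.03,0],
    [-0.175,-0.038,0],
    [-0.21,-0.045,0.01],
    [-0.23,-0.049,0.03],
    [-0.241,-0.0502,0.05],
    [-0.2432,-0.0502,0.07],
    [-0.2432,-0.0502,0.07],
    [-0.2432,-0.0502,0.07],
  ],
  rotation=[
    [0,0,2],
    [0,0,4],
    [0,0,6.3],
    [0,0,6.3],
    [0,0,6.3],
    [0,0,6.3],
    [0,0,6.3],
    [0,0,6.3],
    [0,0,6.3],
    [0,0,6.3],
  ],
)

```text
time: 6.0
tool_pos: [514.2, -369.1, 79.7]
tcp_rot: [-180.0, -0.0, 99.2]
ft_force: [-0.5, -0.1, 0.8]
finger_gap: 44.8
grip_force: 0.0
```

```bash
python3 go.py 512.9 -371.3 36 98.9
python3 - <<'E'
from crop import *
a=snap('top','t2.png');b=snap('side','s2.png')
cv2.imwrite('pics/m4.png',np.vstack([hcat([crop(a,186,172,32,52,7),crop(b,215,155,56,30,7)]),np.zeros((1,624,3),np.uint8)*0 if 0 else np.zeros((1,hcat([crop(a,186,172,32,52,7),crop(b,215,155,56,30,7)]).shape[1],3),np.uint8)])[:600,:800])
E
```

```text
t 6.0 p [ 514.2 -369.1   79.7] rpy [-1.7997e+02 -4.0000e-02  9.9200e+01] F [-0.5 -0.1  0.8] gap 44.8 g 0.0
shift mm -2.0 -1.7 43.7 rotz 0.3
```

View pics/m4.png

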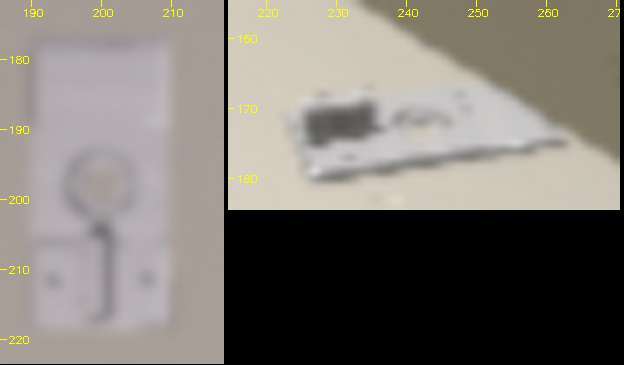

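Call:
servo_tool(
  fingers=[0.045,0.045,0.045,0.045,0.045,0.045,0.045,0.03,0.02,0.02],
  linear=[
    [-0.002,-0.0017,0.01],
    [-0.002,-0.0017,0.025],
    [-0.002,-0.0017,0.035],
    [-0.002,-0.0017,0.042],
    [-0.002,-0.0017,0.0445],
    [-0.002,-0.0017,0.0445],
    [-0.002,-0.0017,0.0445],
    [-0.002,-0.0017,0.0445],
    [-0.002,-0.0017,0.0445],
    [-0.002,-0.0017,0.0445],
  ],
  rotation=[
    [0,0,0.3],
    [0,0,0.3],
    [0,0,0.3],
    [0,0,0.3],
    [0,0,0.3],
    [0,0,0.3],
    [0,0,0.3],
    [0,0,0.3],
    [0,0,0.3],
    [0,0,0.3],
  ],
  force=40,
)

```text
time: 7.1
tool_pos: [513.5, -372.0, 35.7]
tcp_rot: [179.9, 0.1, 98.9]
ft_force: [-0.3, 1.2, 4.1]
finger_gap: 21.3
grip_force: 39.1
```

Call:
servo_tool(
  fingers=[0.018,0.018,0.018,0.018,0.018,0.018,0.018,0.018],
  linear=[
    [0,0,0],
    [0,0,0],
    [0,0,-0.003],
    [0,0,-0.01],
    [0,0,-0.025],
    [0,0,-0.045],
    [0,0,-0.07],
    [0,0,-0.08],
  ],
  rotation=[
    [0,0,0],
    [0,0,0],
    [0,0,0],
    [0,0,0],
    [0,0,0],
    [0,0,0],
    [0,0,0],
    [0,0,0],
  ],
)

```text
time: 7.9
tool_pos: [514.5, -372.8, 119.0]
tcp_rot: [179.8, 0.2, 98.9]
ft_force: [0.4, -1.1, -0.0]
finger_gap: 21.0
grip_force: 39.2
```

```bash
python3 go.py 533 199.4 130 181.5
python3 - <<'E'
from crop import *
b=snap('side','s3.png')
cv2.imwrite('pics/m5.png',crop(b,235,215,90,90,6.5)[:600,:800])
E
```

```text
t 7.9 p [ 514.5 -372.8  119. ] rpy [179.81   0.22  98.91] F [ 0.4 -1.1 -0. ] gap 21.0 g 39.2
shift mm 562.5 106.8 -11.0 rotz -82.59
```

View pics/m5.png

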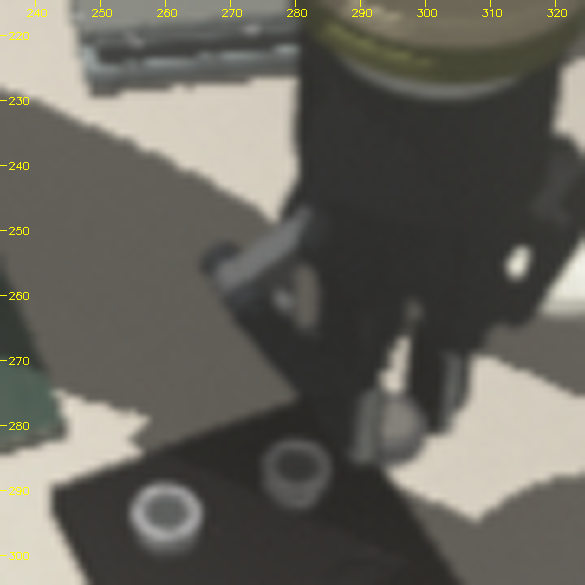

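The collar is in the fingers at about (296,281), but its pellet face looks turned towards the camera. I'll check that numerically against the projection of an upright collar.

Run:
```python
from crop import *
s=load('s3.png')
for z in (105.3,93.3):
    q=np.array([proj(s,[514.5+12*np.cos(a),-372.8+12*np.sin(a),z]) for a in np.linspace(0,2*np.pi,9)[:-1]]); print(z,q.round(1).tolist(),'c',np.round(proj(s,[514.5,-372.8,z]),1))
g=s['frame'].mean(2).astype(int)
print('     ',' '.join('%3d'%u for u in range(284,312)))
for v in range(266,292): print(v,' ',' '.join('%3d'%x for x in g[v,284:312]))
```

```text
105.3 [[299.8, 277.7], [296.9, 275.0], [292.6, 274.5], [289.3, 276.5], [289.1, 280.0], [292.0, 282.8], [296.5, 283.3], [299.7, 281.2]] c [294.5 278.8]
93.3 [[299.4, 281.5], [296.4, 278.7], [292.1, 278.2], [289.0, 280.3], [288.7, 283.7], [291.6, 286.5], [296.0, 287.0], [299.2, 284.9]] c [294.1 282.6]
      284 285 286 287 288 289 290 291 292 293 294 295 296 297 298 299 300 301 302 303 304 305 306 307 308 309 310 311
266    48  44  43  43  43  43  47  48  47  45  45  51  71  82  63  46  45  45  45  45  46  48  48  48  50  62  81  91
267    45  43  44  43  43  44  46  47  46  45  49  69 126 137  69  44  44  44  45  45  46  47  48  48  51  67  86  93
268    43  43  43  44  43  43  45  47  46  47  62  95 148 150  69  43  44  44  46  48  49  48  49  53  63  78  91  93
269    44  43  43  44  44  44  45  46  45  48  77 138 173 140  63  44  43  43  49  61  67  60  55  82 105 107 107 103
270    45  46  45  44  44  44  45  46  46  52  83 149 178 131  60  43  43  44  46  62  79  79  70 113 162 180 178 155
271    44  44  44  45  44  44  45  45  46  61  97 155 177 127  58  43  43  43  46  60  82  
[... 1686 characters left out ...]
79  74  46  41  44  54  62  60  61  73  97 120 136 161 185 197 203 204 205 204 203 202 203 203 203 202 201 201
287    79  75  49  40  41  43  44  43  46  60 109 162 188 197 204 206 205 204 203 203 203 203 202 203 202 202 203 203
288    84  69  45  40  40  40  41  40  42  46  84 151 195 205 206 206 205 203 202 203 203 202 204 204 204 202 202 203
289    85  61  43  40  42  41  41  41  41  42  54  98 159 195 202 205 204 204 203 203 203 204 204 204 203 203 202 203
290    68  51  42  41  41  41  40  41  41  41  42  55  95 131 166 195 200 205 205 203 204 204 204 204 204 203 204 204
291    54  44  40  41  40  41  41  41  42  41  42  43  59  84 113 136 165 195 199 201 202 203 205 204 204 204 203 198
```

The pellet face and rim fit an upright collar to within a pixel, so I'll carry it to the slide.

Call:
servo_tool(
  fingers=[0.018,0.018,0.018,0.018,0.018,0.018,0.018,0.018,0.018,0.018],
  linear=[
    [0.01,0,-0.005],
    [0.03,0.003,-0.015],
    [0.06,0.008,-0.025],
    [0.1,0.015,-0.03],
    [0.14,0.023,-0.03],
    [0.18,0.031,-0.03],
    [0.22,0.039,-0.03],
    [0.26,0.047,-0.03],
    [0.3,0.055,-0.03],
    [0.34,0.063,-0.03],
  ],
  rotation=[
    [0,0,-2],
    [0,0,-7],
    [0,0,-13],
    [0,0,-20],
    [0,0,-27],
    [0,0,-34],
    [0,0,-41],
    [0,0,-48],
    [0,0,-55],
    [0,0,-62],
  ],
)

```text
time: 8.95
tool_pos: [521.1, -23.7, 143.4]
tcp_rot: [-180.0, -0.1, 161.3]
ft_force: [0.7, -0.2, 0.7]
finger_gap: 21.0
grip_force: 39.2
```

```bash
python3 go.py 533 199.4 100 181.5
```

```text
t 8.95 p [521.1 -23.7 143.4] rpy [-1.7998e+02 -1.3000e-01  1.6129e+02] F [ 0.7 -0.2  0.7] gap 21.0 g 39.2
shift mm 60.3 215.1 43.4 rotz -20.21
```

Call:
servo_tool(
  fingers=[0.018,0.018,0.018,0.018,0.018,0.018,0.018,0.018,0.018,0.018],
  linear=[
    [0.01,0.035,0],
    [0.02,0.075,0],
    [0.03,0.11,0],
    [0.04,0.145,0.005],
    [0.048,0.175,0.015],
    [0.054,0.195,0.025],
    [0.056,0.203,0.035],
    [0.056,0.203,0.04],
    [0.056,0.203,0.04],
    [0.056,0.203,0.04],
  ],
  rotation=[
    [0,0,-5],
    [0,0,-10],
    [0,0,-15],
    [0,0,-20.2],
    [0,0,-20.2],
    [0,0,-20.2],
    [0,0,-20.2],
    [0,0,-20.2],
    [0,0,-20.2],
    [0,0,-20.2],
  ],
)

```text
time: 9.95
tool_pos: [536.1, 183.0, 104.7]
tcp_rot: [-180.0, -0.0, -179.0]
ft_force: [1.4, -0.4, -0.0]
finger_gap: 21.2
grip_force: 39.2
```

```bash
python3 go.py 533 199.4 40 181.5
```

```text
t 9.95 p [536.1 183.  104.7] rpy [-1.7998e+02 -2.0000e-02 -1.7895e+02] F [ 1.4 -0.4 -0. ] gap 21.2 g 39.2
shift mm 2.8 16.4 64.7 rotz -0.45
```

Call:
servo_tool(
  fingers=[0.018,0.018,0.018,0.018,0.018,0.018,0.018,0.018],
  linear=[
    [0.001,0.008,0.01],
    [0.002,0.0164,0.025],
    [0.002,0.0164,0.04],
    [0.002,0.0164,0.055],
    [0.002,0.0164,0.063],
    [0.002,0.0164,0.0647],
    [0.002,0.0164,0.0647],
    [0.002,0.0164,0.0647],
  ],
  rotation=[
    [0,0,-0.5],
    [0,0,-0.5],
    [0,0,-0.5],
    [0,0,-0.5],
    [0,0,-0.5],
    [0,0,-0.5],
    [0,0,-0.5],
    [0,0,-0.5],
  ],
)

```text
time: 10.75
tool_pos: [534.5, 200.6, 40.8]
tcp_rot: [180.0, 0.1, -178.4]
ft_force: [0.8, -0.7, -0.2]
finger_gap: 20.9
grip_force: 39.2
```

```bash
python3 go.py 533.8 199.4 33 181.5
```

```text
t 10.75 p [534.5 200.6  40.8] rpy [ 1.7999e+02  6.0000e-02 -1.7841e+02] F [ 0.8 -0.7 -0.2] gap 20.9 g 39.2
shift mm 0.7 -1.2 7.8 rotz 0.09
```

Call:
servo_tool(
  fingers=[0.018,0.018,0.018,0.018,0.018,0.018,0.018,0.018],
  linear=[
    [0.0007,-0.0012,0.003],
    [0.0007,-0.0012,0.005],
    [0.0007,-0.0012,0.007],
    [0.0007,-0.0012,0.009],
    [0.0007,-0.0012,0.0105],
    [0.0007,-0.0012,0.012],
    [0.0007,-0.0012,0.012],
    [0.0007,-0.0012,0.012],
  ],
  rotation=[
    [0,0,0],
    [0,0,0],
    [0,0,0],
    [0,0,0],
    [0,0,0],
    [0,0,0],
    [0,0,0],
    [0,0,0],
  ],
)

```text
time: 11.55
tool_pos: [533.2, 199.3, 28.1]
tcp_rot: [-180.0, -0.0, -178.4]
ft_force: [-0.4, 0.3, 0.8]
finger_gap: 21.2
grip_force: 39.2
```

Call:
servo_tool(
  fingers=[0.018,0.018,0.018,0.026,0.032,0.04,0.045,0.045,0.045,0.045],
  linear=[
    [0,0,0.001],
    [0,0,0.001],
    [0,0,0.001],
    [0,0,0.001],
    [0,0,0.001],
    [0,0,0.001],
    [0,0,0.001],
    [0,0,0.001],
    [0,0,-0.005],
    [0,0,-0.02],
  ],
  rotation=[
    [0,0,0],
    [0,0,0],
    [0,0,0],
    [0,0,0],
    [0,0,0],
    [0,0,0],
    [0,0,0],
    [0,0,0],
    [0,0,0],
    [0,0,0],
  ],
)

```text
time: 12.55
tool_pos: [531.9, 198.9, 47.3]
tcp_rot: [-180.0, -0.2, -178.4]
ft_force: [0.1, -1.0, -0.2]
finger_gap: 45.2
grip_force: 0.0
```

Call:
servo_tool(
  fingers=[0.045,0.045,0.045,0.045,0.045,0.045,0.045,0.045,0.045,0.045],
  linear=[
    [0,0,-0.02],
    [0,0,-0.05],
    [0.03,0,-0.09],
    [0.07,0,-0.11],
    [0.11,0,-0.12],
    [0.14,0,-0.12],
    [0.16,0,-0.12],
    [0.17,0,-0.12],
    [0.17,0,-0.12],
    [0.17,0,-0.12],
  ],
  rotation=[
    [0,0,0],
    [0,0,0],
    [0,0,0],
    [0,0,0],
    [0,0,0],
    [0,0,0],
    [0,0,0],
    [0,0,0],
    [0,0,0],
    [0,0,0],
  ],
)

```text
time: 13.55
tool_pos: [364.1, 194.7, 168.9]
tcp_rot: [180.0, 0.1, -178.4]
ft_force: [0.7, -0.6, -0.4]
finger_gap: 45.2
grip_force: 0.0
```

```bash
python3 go.py 489.5 198.3 29 181.5
python3 - <<'E'
from crop import *
a=snap('top','t4.png');b=snap('side','s4.png')
cv2.imwrite('pics/m6.png',hcat([crop(a,180,168,40,56,9),crop(b,218,155,52,34,8)])[:600,:800])
E
```

```text
t 13.55 p [364.1 194.7 168.9] rpy [ 1.7998e+02  9.0000e-02 -1.7840e+02] F [ 0.7 -0.6 -0.4] gap 45.2 g 0.0
shift mm -125.4 0.1 139.9 rotz 0.1
```

View pics/m6.png

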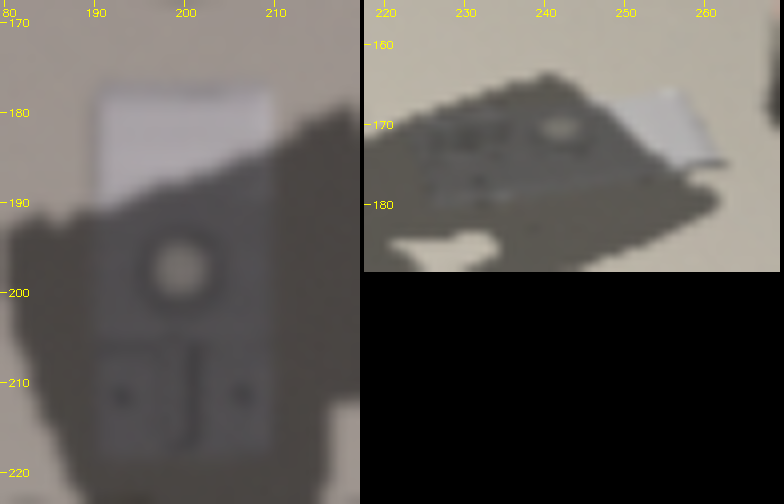

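In the top view the pellet sits at (199.5,197.3), concentric with the seat ring. In the side view it is flat at (242,170.5). I'll check the height by triangulating.

Run:
```python
from fit import *
T,S=load('t4.png'),load('s4.png')
def cen(s,u,v,w=6):
    g=s['frame'].mean(2)[v-w:v+w+1,u-w:u+w+1]; m=np.clip(g-(g.max()*.5+np.median(g)*.5),0,None)>0
    n,l,st,c=cv2.connectedComponentsWithStats(m.astype(np.uint8)); k=l[w,w]; return c[k][0]+u-w,c[k][1]+v-w,st[k]
a=cen(T,199,197);b=cen(S,242,170,5);print(a,b)
for z in(13.5,16.5,20): print(z,ray(T,*a[:2],z).round(1),ray(S,*b[:2],z).round(1))
tc=lambda x,y:(x/9+179.5,y/9+167.5)
print([ray(T,*tc(*c),z).round(1).tolist() for c,z in(((100,90),2),((273,90),2),((270,460),6),((97,460),6))])
# check tray collar offsets with same cameras at z=22 (top vs side): top (513.3,-370.8) side (512.5,-371.8)
# reader rails direction from initial top view
T0,S0=load('top0.png'),load('side0.png')
t2=lambda x,y:((x-228)/6+257.5,y/6+133.5)
for n,c,z in (('Lin far',(303,265),22),('Lin near',(293,455),22),('Rin far',(441,268),22),('Rin near',(420,470),22),('Lout near',(257,455),27.5),('Rout near',(443,475),27.5)): print(n,ray(T0,*t2(*c),z).round(1))
```

```text
(np.float64(199.5), np.float64(197.5), array([ 5,  5,  4,  4, 16], dtype=int32)) (np.float64(241.6875), np.float64(170.33928571428572), array([  0,   0,  11,  11, 112], dtype=int32))
13.5 [533.4 199.8  13.5] [531.9 201.   13.5]
16.5 [533.2 199.5  16.5] [530.9 196.5  16.5]
20 [532.8 199.1  20. ] [529.7 191.2  20. ]
[[596.8, 230.0, 2.0], [597.5, 170.2, 2.0], [469.2, 168.4, 6.0], [468.5, 227.6, 6.0]]
Lin far [596.3 -16.4  22. ]
Lin near [498.7 -12.   22. ]
Rin far [595.5 -87.   22. ]
Rin near [491.7 -76.7  22. ]
Lout near [498.1   6.4  27.5]
Rout near [489.  -87.9  27.5]
```

Run:
```python
from fit import *
T=load('top0.png'); g=T['frame'].mean(2)
M=[];L=[];R=[]
for v in range(180,209):
    row=g[v]; 
    def dark(a,b):
        x=np.arange(a,b); w=np.clip(85-row[a:b],0,None); return (x*w).sum()/w.sum() if w.sum()>20 else np.nan
    c=281-(v-184)*0.06; l=dark(int(c)-21,int(c)-8); q=dark(int(c)+8,int(c)+21)
    L.append(ray(T,l,v,26)[:2]);R.append(ray(T,q,v,26)[:2])
L,R=np.array(L),np.array(R)
for n,P in(('L',L),('R',R)):
    ok=~np.isnan(P[:,1]); k=np.polyfit(P[ok,0],P[ok,1],1); res=P[ok,1]-np.polyval(k,P[ok,0]); print(n,np.degrees(np.arctan(k[0])),np.polyval(k,[500,576,600]),res.std(),ok.sum())
print(g[195,260:300].astype(int))
# port centroid
w=np.clip(75-g[180:189,277:286],0,None); yy,xx=np.mgrid[180:189,277:286]; u,v=(xx*w).sum()/w.sum(),(yy*w).sum()/w.sum(); print(u,v,ray(T,u,v,22))
```

```text
L -5.990626498459401 [ -2.37452914 -10.3498804  -12.86841238] 0.6751831634591113 29
R -6.337143621051181 [-81.14530127 -89.58565264 -92.25102675] 0.40593221275526703 29
[147 147 145 133 105  76  63  58  62  80 104 114 115 116 116 116 116 116
 116 116 116 116 116 116 116 116 115 116 115 109  95  76  62  59  66  89
 120 139 146 147]
281.06295399515733 184.53510895883775 [575.39150977 -50.47292458  22.        ]
```

Call:
servo_tool(
  fingers=[0.04,0.04,0.04,0.04,0.04,0.04,0.04,0.04,0.04,0.04],
  linear=[
    [-0.03,0,0.01],
    [-0.07,0,0.03],
    [-0.11,0,0.06],
    [-0.126,0,0.085],
    [-0.126,0,0.105],
    [-0.126,0,0.122],
    [-0.126,0,0.132],
    [-0.126,0,0.138],
    [-0.126,0,0.14],
    [-0.126,0,0.14],
  ],
  rotation=[
    [0,0,0],
    [0,0,0],
    [0,0,0],
    [0,0,0],
    [0,0,0],
    [0,0,0],
    [0,0,0],
    [0,0,0],
    [0,0,0],
    [0,0,0],
  ],
  force=90,
)

```text
time: 14.65
tool_pos: [489.6, 198.2, 28.6]
tcp_rot: [180.0, 0.0, -178.4]
ft_force: [-0.7, -0.4, 0.5]
finger_gap: 39.8
grip_force: 0.0
```

Call:
servo_tool(
  fingers=[0.03,0.02,0.005,0.005,0.005,0.005,0.005,0.005],
  linear=[
    [0,0,0],
    [0,0,0],
    [0,0,0],
    [0,0,0],
    [0,0,0],
    [0,0,0],
    [0,0,0],
    [0,0,0],
  ],
  rotation=[
    [0,0,0],
    [0,0,0],
    [0,0,0],
    [0,0,0],
    [0,0,0],
    [0,0,0],
    [0,0,0],
    [0,0,0],
  ],
)

```text
time: 15.45
tool_pos: [489.9, 198.3, 29.2]
tcp_rot: [180.0, 0.1, -178.4]
ft_force: [-1.3, -1.0, 6.2]
finger_gap: 8.0
grip_force: 89.2
```

```bash
python3 go.py 469.1 -39.2 80 174.2
```

```text
t 15.45 p [489.9 198.3  29.2] rpy [ 1.7998e+02  8.0000e-02 -1.7840e+02] F [-1.3 -1.   6.2] gap 8.0 g 89.2
shift mm 27.4 -236.8 -50.8 rotz 7.4
```

Call:
servo_tool(
  fingers=[0.005,0.005,0.005,0.005,0.005,0.005,0.005,0.005,0.005,0.005],
  linear=[
    [0,0,-0.003],
    [0,0,-0.01],
    [0,0,-0.02],
    [0,0,-0.03],
    [0.002,-0.005,-0.04],
    [0.005,-0.02,-0.047],
    [0.008,-0.04,-0.05],
    [0.01,-0.065,-0.05],
    [0.012,-0.09,-0.05],
    [0.014,-0.115,-0.05],
  ],
  rotation=[
    [0,0,0],
    [0,0,0],
    [0,0,0],
    [0,0,0],
    [0,0,0],
    [0,0,1],
    [0,0,2],
    [0,0,3],
    [0,0,4],
    [0,0,5],
  ],
)

```text
time: 16.45
tool_pos: [478.4, 81.6, 79.0]
tcp_rot: [-180.0, 0.1, 176.6]
ft_force: [-0.1, -0.1, -1.8]
finger_gap: 7.9
grip_force: 88.2
```

Call:
servo_tool(
  fingers=[0.005,0.005,0.005,0.005,0.005,0.005,0.005,0.005,0.005,0.005],
  linear=[
    [0,-0.025,0],
    [0,-0.05,0],
    [0,-0.075,0],
    [0,-0.095,0],
    [0,-0.108,0],
    [0,-0.116,0],
    [0,-0.12,0],
    [0,-0.12,0],
    [0,-0.12,0],
    [0,-0.12,0],
  ],
  rotation=[
    [0,0,0.5],
    [0,0,1],
    [0,0,1.5],
    [0,0,2],
    [0,0,2.4],
    [0,0,2.4],
    [0,0,2.4],
    [0,0,2.4],
    [0,0,2.4],
    [0,0,2.4],
  ],
)

```text
time: 17.45
tool_pos: [471.3, -36.4, 78.1]
tcp_rot: [180.0, -0.0, 174.3]
ft_force: [-0.6, -0.5, -1.7]
finger_gap: 8.2
grip_force: 88.2
```

```bash
python3 go.py 469.1 -39.2 70 174.2
python3 - <<'E'
from crop import *
a=snap('top','t5.png');b=snap('side','s5.png')
cv2.imwrite('pics/m7.png',hcat([crop(a,255,150,40,70,7),crop(b,225,172,90,60,5.6)])[:600,:800])
E
```

```text
t 17.45 p [471.3 -36.4  78.1] rpy [ 1.7999e+02 -1.0000e-02  1.7425e+02] F [-0.6 -0.5 -1.7] gap 8.2 g 88.2
shift mm 1.9 -3.0 8.1 rotz 0.05
```

View pics/m7.png

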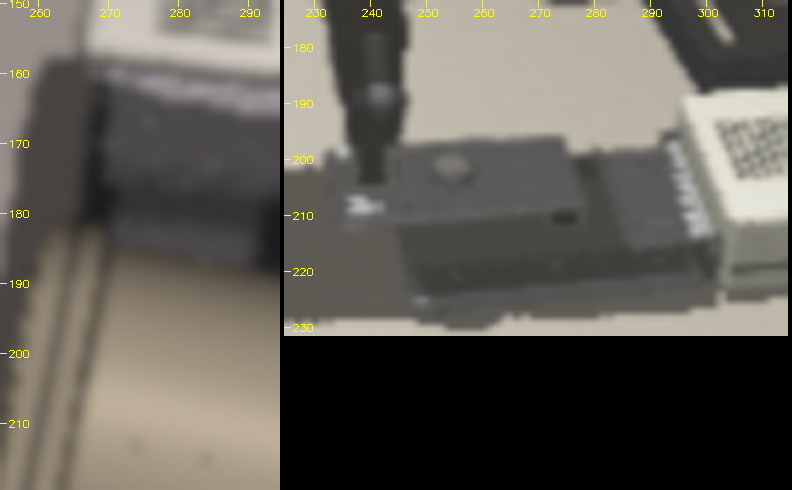

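The slide is held level over the deck with the collar in its seat: the nose corner is at (277,210) in the side view, well in front of the leaf. Lowering now.

Call:
servo_tool(
  fingers=[0.005,0.005,0.005,0.005,0.005,0.005,0.005,0.005],
  linear=[
    [0.001,-0.0015,0.004],
    [0.0019,-0.003,0.008],
    [0.0019,-0.003,0.012],
    [0.0019,-0.003,0.015],
    [0.0019,-0.003,0.017],
    [0.0019,-0.003,0.018],
    [0.0019,-0.003,0.018],
    [0.0019,-0.003,0.018],
  ],
  rotation=[
    [0,0,0],
    [0,0,0],
    [0,0,0],
    [0,0,0],
    [0,0,0],
    [0,0,0],
    [0,0,0],
    [0,0,0],
  ],
)

```text
time: 18.35
tool_pos: [469.2, -39.8, 60.2]
tcp_rot: [180.0, 0.0, 174.2]
ft_force: [0.2, 0.1, -1.4]
finger_gap: 8.1
grip_force: 88.2
```

```bash
python3 go.py 469.1 -39.2 52 174.2
python3 - <<'E'
from fit import *
S=load('s5.png'); print('pred nose corner',proj(S,[576.7,-77.3,51]),'obs 276.8 210.4; pellet pred',proj(S,[471.3+42*.9949,-36.4-42*.1011,62.5]),'obs',(452-284)/5.6+224.5,166/5.6+171.5)
E
```

```text
t 18.35 p [469.2 -39.8  60.2] rpy [1.800e+02 1.000e-02 1.742e+02] F [ 0.2  0.1 -1.4] gap 8.1 g 88.2
shift mm 0.2 0.6 8.2 rotz -0.0
pred nose corner (np.float64(278.34762392085554), np.float64(208.3319171578663)) obs 276.8 210.4; pellet pred (np.float64(253.87132615079014), np.float64(200.91024875098879)) obs 254.5 201.14285714285714
```

Call:
servo_tool(
  fingers=[0.005,0.005,0.005,0.005,0.005,0.005,0.005],
  linear=[
    [0,0.0006,0.003],
    [0,0.0006,0.005],
    [0,0.0006,0.007],
    [0,0.0006,0.0085],
    [0,0.0006,0.0095],
    [0,0.0006,0.0095],
    [0,0.0006,0.0095],
  ],
  rotation=[
    [0,0,0],
    [0,0,0],
    [0,0,0],
    [0,0,0],
    [0,0,0],
    [0,0,0],
    [0,0,0],
  ],
)

```text
time: 19.05
tool_pos: [469.1, -39.2, 51.1]
tcp_rot: [-180.0, -0.0, 174.2]
ft_force: [-4.0, 1.4, 6.1]
finger_gap: 7.6
grip_force: 89.2
```

Call:
servo_tool(
  fingers=[0.005,0.005,0.005,0.005,0.005,0.005],
  linear=[
    [-0.003,0,0],
    [-0.006,0,0],
    [-0.01,0,0],
    [-0.014,0,0],
    [-0.018,0,0],
    [-0.02,0,0],
  ],
  rotation=[
    [0,0,0],
    [0,0,0],
    [0,0,0],
    [0,0,0],
    [0,0,0],
    [0,0,0],
  ],
)

```text
time: 19.65
tool_pos: [489.2, -41.3, 51.1]
tcp_rot: [-180.0, -0.0, 174.2]
ft_force: [-6.4, -0.4, 9.4]
finger_gap: 8.0
grip_force: 89.6
```

```bash
python3 go.py 488.9 -41.3 51 174.2; python3 -c "
from h import *
for i in range(3):
    r.snapshot('top'); s=r.sense(); print(s['ft_force'].round(1),s['wrist_torque'].round(2),s['tool_pos'].round(1))"
```

```text
t 19.65 p [489.2 -41.3  51.1] rpy [-1.800e+02 -3.000e-02  1.742e+02] F [-6.4 -0.4  9.4] gap 8.0 g 89.6
shift mm 0.3 -0.0 0.1 rotz 0.0
[-3.9  0.9  6.8] [0.01 0.6  0.01] [489.4 -41.4  51.1]
[-2.2  0.9  4.6] [0.03 0.47 0.01] [489.4 -41.4  51.1]
[-2.9  0.9  5.6] [ 0.06  0.37 -0.01] [489.4 -41.3  51.1]
```

Call:
servo_tool(
  fingers=[0.005,0.005,0.005,0.005,0.005,0.005,0.005],
  linear=[
    [-0.003,0,0],
    [-0.006,0,0],
    [-0.01,0,0],
    [-0.014,0,0],
    [-0.018,0,0],
    [-0.022,0,0],
    [-0.024,0,0],
  ],
  rotation=[
    [0,0,0],
    [0,0,0],
    [0,0,0],
    [0,0,0],
    [0,0,0],
    [0,0,0],
    [0,0,0],
  ],
)

```text
time: 20.5
tool_pos: [511.8, -43.6, 51.1]
tcp_rot: [-180.0, -0.2, 174.2]
ft_force: [-14.5, 2.3, 16.7]
finger_gap: 7.8
grip_force: 90.6
```

```bash
python3 -c "
from h import *
for i in range(4):
    r.snapshot('top'); s=r.sense(); print(s['ft_force'].round(1),s['wrist_torque'].round(2),s['tool_pos'].round(1),s['tcp_rot'].round(2))
T,S=snap('top','t6.png'),snap('side','s6.png')
b=S['frame'][172:232,225:315].mean(2).astype(int)
"
```

```text
[-12.1   1.   15.4] [ 0.2   1.83 -0.  ] [512.1 -43.6  51.1] [ 1.8000e+02 -1.6000e-01  1.7421e+02]
[-11.3   1.2  13.3] [0.2  1.54 0.04] [512.  -43.6  51.1] [-1.8000e+02 -1.5000e-01  1.7421e+02]
[-11.1   1.6  12.4] [0.2  1.54 0.  ] [512.1 -43.6  51.1] [-1.8000e+02 -1.4000e-01  1.7421e+02]
[-10.9   1.5  13.2] [0.13 1.55 0.02] [512.1 -43.6  51.1] [-1.8000e+02 -1.3000e-01  1.7421e+02]
```

Call:
servo_tool(
  fingers=[0.005,0.005,0.005,0.005,0.005,0.005,0.005,0.005],
  linear=[
    [-0.002,0,-0.0003],
    [-0.004,0,-0.0003],
    [-0.007,0,-0.0003],
    [-0.01,0,-0.0003],
    [-0.013,0,-0.0003],
    [-0.015,0,-0.0003],
    [-0.016,0,-0.0003],
    [-0.016,0,-0.0003],
  ],
  rotation=[
    [0,0,0],
    [0,0,0],
    [0,0,0],
    [0,0,0],
    [0,0,0],
    [0,0,0],
    [0,0,0],
    [0,0,0],
  ],
)

```text
time: 21.6
tool_pos: [527.9, -45.2, 51.1]
tcp_rot: [-180.0, -0.2, 174.2]
ft_force: [-9.2, 1.3, 9.5]
finger_gap: 7.8
grip_force: 89.7
```

```bash
python3 -c "
from h import *
for i in range(3):
    r.snapshot('top'); s=r.sense(); print(s['ft_force'].round(1),s['wrist_torque'].round(2),s['tool_pos'].round(1),s['tcp_rot'].round(2))
"
```

```text
[-9.3  1.1  9.2] [ 0.18  1.33 -0.02] [527.9 -45.2  51.1] [ 1.8000e+02 -1.5000e-01  1.7421e+02]
[-8.9  0.7  9.5] [ 0.19  1.31 -0.05] [527.9 -45.2  51.1] [ 1.8000e+02 -1.4000e-01  1.7421e+02]
[-9.   1.1  9.1] [0.17 1.36 0.04] [527.9 -45.2  51.1] [ 1.800e+02 -1.400e-01  1.742e+02]
```

Call:
servo_tool(
  fingers=[0.005,0.005,0.005,0.005,0.005],
  linear=[
    [-0.001,0,0],
    [-0.002,0,0],
    [-0.003,0,0],
    [-0.004,0,0],
    [-0.004,0,0],
  ],
  rotation=[
    [0,0,0],
    [0,0,0],
    [0,0,0],
    [0,0,0],
    [0,0,0],
  ],
)

```text
time: 22.25
tool_pos: [531.8, -45.6, 51.1]
tcp_rot: [180.0, -0.2, 174.2]
ft_force: [-8.8, 1.2, 10.2]
finger_gap: 7.8
grip_force: 89.7
```

Call:
servo_tool(
  fingers=[0.005,0.005,0.005],
  linear=[
    [-0.001,0,0],
    [-0.002,0,0],
    [-0.002,0,0],
  ],
  rotation=[
    [0,0,0],
    [0,0,0],
    [0,0,0],
  ],
)

```text
time: 22.55
tool_pos: [532.4, -45.6, 51.1]
tcp_rot: [180.0, -0.3, 174.2]
ft_force: [-18.9, 1.0, 17.8]
finger_gap: 7.4
grip_force: 91.1
```

Call:
servo_tool(
  fingers=[0.005,0.005,0.005,0.005],
  linear=[
    [0.0008,0,-0.0001],
    [0.0012,0,-0.0001],
    [0.0012,0,-0.0001],
    [0.0012,0,-0.0001],
  ],
  rotation=[
    [0,0,0],
    [0,0,0],
    [0,0,0],
    [0,0,0],
  ],
)

```text
time: 22.95
tool_pos: [532.3, -45.6, 51.1]
tcp_rot: [180.0, -0.2, 174.2]
ft_force: [-10.1, 1.5, 9.2]
finger_gap: 7.8
grip_force: 89.8
```

Run:
```python
from crop import *
for i in range(4):
    r.snapshot('top'); s=r.sense(); print(s['ft_force'].round(1),s['wrist_torque'].round(2),s['tool_pos'].round(1),s['tcp_rot'].round(2),s['grip_force'])
S=snap('side','s7.png'); cv2.imwrite('pics/m8.png',hcat([crop(S,225,180,92,50,8)])[:600,:800])
T=load('top0.png')
p=s['tool_pos'];a=np.radians(-5.8); print('pellet pred',proj(S,[p[0]+42*np.cos(a),p[1]+42*np.sin(a),35.5]),'from port',proj(S,[575.5,-50,35.5]))
```

```text
[-9.7  1.8 10. ] [0.14 1.52 0.04] [532.3 -45.6  51.1] [180.    -0.18 174.21] 89.84320878982544
[-10.4   1.2   9.7] [0.15 1.48 0.01] [532.3 -45.6  51.1] [180.    -0.18 174.21] 89.84180688858032
[-10.7   1.1   9.2] [ 0.12  1.5  -0.  ] [532.3 -45.6  51.1] [180.    -0.18 174.21] 89.84280824661255
[-10.2   0.2  10.2] [ 0.13  1.53 -0.  ] [532.3 -45.6  51.1] [180.    -0.18 174.21] 89.84290838241577
pellet pred (np.float64(274.4402422626719), np.float64(206.8575090490053)) from port (np.float64(274.89504621889046), np.float64(206.81417720752458))
```

View pics/m8.png

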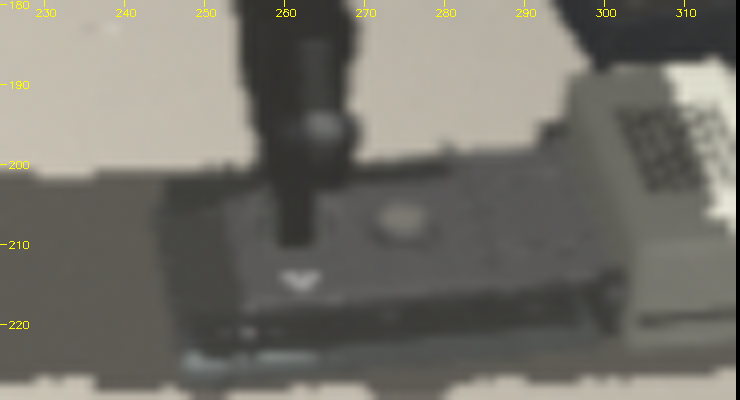

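The slide lies flat between the rails, with its tongue under the leaf. The pellet is at (275,207), which is where the port projects. The downward push is steady at about 10 N and the slide is at the stop, so I'm handing in.

```bash
python3 -c "
from bench import r
print(r.hand_in())"
```

```text
the job is handed in; nothing more can be done
None
```

I handed the job in at about 23 s: the pellet collar is seated in the slide, and the slide is held at the stop under the leaf, pressed on the deck with about 10 N; the judge's verdict was not shown.

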